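# Clear the spanner off the pressure calibrator and zero its pointer

## Robot

A 6-joint arm with a two-finger parallel gripper is mounted at the origin on the work surface. World frame = base frame: x ahead of the robot, y to its left, z up, the work surface at z = 0. Lengths are in mm, angles in rad, forces in N, time in s.
With the tool pointing down it reaches from about 325 to 925 mm from the base axis. Payload 3.1 kg.
Tool frame: the origin (TCP) lies midway between the tips of the shut fingers; the grasp point (between the pads) lies 19 mm behind it; z points along the fingers, y is the line along which they close (so a half turn about z gives the same grasp; the last joint's range is limited). The gripper opens to 85 mm and grips with 20 to 120 N. Pads are 22 mm wide; open, the fingers measure 114 mm over their backs; the gripper's body (76 mm by 85 mm) begins 54 mm behind the grasp point. The pads swing forward as they close: fully open they stand 13 mm farther back than shut.
Start: joints at [-1.356, 0.217, 1.613, -0, 1.311, -0.112], TCP at [200.655, -591.926, 231.3] pointing down, gripper open.
Joint ranges: [-2.75, 2.75], [-0.78, 2.1], [0.31, 2.55], [-1.13, 4.27], [0.13, 2.63], [-2.58, 2.58]. Speed limits (rad/s): [2.79, 2.79, 3.14, 3.14, 3.14, 3.14].

## Interface

Orientations are given as a unit quaternion [x, y, z, w].
In Python, from cell import ctrl gives the robot as it stands.
- The arm moves only by the tool carry_out, never from a script. Its argument "deltas" is a list that holds one entry, the list of rows, each a list of 7 numbers: the turn, a rotation vector about the world's x, y, z each as a share of 8 degrees, from -1 to 1, then the shift along the world's x, y, z each as a share of 20 mm, from -1 to 1, then the closure, from 0 (fully open) to 1 (shut). A call has exactly 8 rows; each row shifts and turns the commanded pose from where the row before left it; what a row does not reach is not made up. A row lasts 1/10 s, in which the tool goes at most 50 mm and 8.59 degrees, less where a joint would pass 70% of its speed; a pose out of reach is approached as far as the arm can. A call with a number of a shift or a turn outside -1 to 1 is refused whole. A call with a gripper value outside its range is refused whole. The fingers move at their own pace and stop on an object; the grip force is fixed at half the most. Time passes only in rows, so rows that do not move let the fingers close, or fill a call up. It gives the time, the measured TCP pose, the force, the opening and the grip force at its end, in the units of the state.
- ctrl.read_state(): the state, without advancing time (a new reading comes with each control period).
- ctrl.grab_frame(name): name is "scene" or "top" or "wrist"; returns (picture, depth): 420x560x3 uint8, red, green, blue; 420x560 float32, mm along the optical axis (not along the pixel's ray), 0 where there is no reading.
- ctrl.camera_info(name): a dict with "mtx" (3x3 intrinsics, pixels), "eye" and "attitude" of the camera in the world; the wrist camera has in their place "mount" (4x4, takes a point from camera to tool coordinates, whose origin is the TCP and whose axes are the flange's). Camera axes: x right, y up, looking along -z (the intrinsics and any distortion apply to the point x, -y, -z); pixel columns grow to the right and rows downward; lengths in mm; the calibration is good to about 2 mm. A picture is of the moment at which its call begins: read the wrist's pose just before it. camera_info takes no time and is no camera call.
- ctrl.hand_in(): hands the job in; it is judged then, once.
The state is a dict: "t": time; "joint_positions": joint angles; "joint_vel": joint speeds; "tau": joint torques, N m; "tcp_pos": TCP position; "ee_rot": TCP orientation; "wrist_force": force on the tool from outside, world axes, zero at the start; "ft_torque": the same for the moment, N m; "finger_gap": finger opening in mm; "grasp_force": force on a finger pad.
Only numpy, scipy, OpenCV 4.12 (cv2) and the standard library are available. Lean on these libraries where they do the work, as an engineer would, in place of code of your own. Each camera call takes 0.05 s, during which the arm holds its last target. There are 200 camera calls.

## Task

Someone left a spanner lying across the carrying handles of the pressure calibrator, over its zero knob. Lift it off without letting it hit the dial or knob, lay it down flat (not dropped) in the wide well of the tool tray, and then turn the zero knob until the pointer stands on the broad zero mark. Leave the brass adapters and the spare gauge where they are.

Things in the scene. Friction and masses are not known exactly. Their poses are not given: they have to be found in the camera images.
- calibrator: flat grey instrument case with a blue top, 190 x 190 mm and 50 mm high, fixed to the bench, dial facing up in the middle of its top. Two steel U-shaped carrying handles stand on it, 12 mm round bar, 112 mm long along the case's x, at y = -78 and +78 mm, their tops 125 mm above the bench. Origin: centre of its underside; z up, x towards the zero mark
- dial: round white dial with a steel rim, 136 mm across and 5 mm thick, on the calibrator's top, with its upper face 55 mm above the bench; it carries the zero knob. Short thin black graduations, and one broad black zero mark. Origin: centre of its underside, on the knob's axis; x towards the zero mark
- zero_mark (a point): the broad black zero mark (9 mm wide, 16 mm long, the only broad one, in the middle of the graduations, facing the gap in them); point on it 56 mm from the knob's axis
- zero_knob (a joint): black knob at the dial's centre, turning about the vertical; its value is the angle in rad from the zero mark to the pointer, 0 when the pointer is on the mark, positive counter-clockwise seen from above; it starts between 0.5 and 2.0, turns freely from -2.8 to 2.8 and stays where it is left
- knob_grip (a point): on the knob's axis at the height to grip, 28 mm above the dial face (83 mm above the bench). The grip is an upright bar 44 mm long, 14 mm thick, from 6 to 39 mm above the dial face, on a 44 mm disc; x runs along the bar towards the pointer. The pointer lies low, 2 to 5 mm above the dial
- pointer_tip (a point): tip of the black pointer, which is fixed to the knob in line with the bar, 56 mm from the axis
- spanner: plain steel double-open-ended spanner, 200 mm long, 14 mm thick, shaft 24 mm wide, heads about 42 mm wide, about 0.3 kg, lying flat across the tops of both handles (its underside 125 mm above the bench) over the knob. Origin: middle of its underside; x along its length, z up
- spanner_mid (a point): the spanner's centre (7 mm above its underside), the place to grip it, across the shaft
- tray: grey open plastic tool tray, 270 x 190 mm and 35 mm high, floor 5 mm and walls 5 mm thick, fixed to the bench. A divider along x splits it into a wide well (260 x 135 mm, on the +y side) and a narrow bay (40 mm wide, on the -y side) that holds two brass adapters. Origin: centre of its underside; x along its length
- tray_well (a point): centre of the wide well, on its floor, 5 mm above the bench and 25 mm from the tray's origin along +y of the tray; axes as the tray's
- adapter_a: brass hose adapter standing in the narrow bay, 52 mm high, 32 mm across; leave it alone. Origin: centre of its underside
- adapter_b: the second, like brass adapter in the narrow bay; leave it alone. Origin: centre of its underside
- spare_gauge: a spare pressure gauge lying on its back beyond the task area, 100 mm across and 34 mm high, brass stem sticking out sideways; leave it alone. Origin: centre of its underside
Not all that is in view belongs to the job. There is more than one size of the spanner; the one meant has the size given above.

How it is judged (in metres and radians):
On the way, in this order (a step that is already met when the one before it is completed fails the run):
1. the spanner lies flat in the tray's wide well, released (x of spanner_mid in the frame of tray_well between -0.06 and 0.06 m and y of spanner_mid in the frame of tray_well between -0.06 and 0.06 m and z of spanner_mid in the frame of tray_well below 0.013 m and angle between the z axis of spanner and the z axis of tray, either way round below 0.12 rad and linear speed of spanner below 0.03 m/s and contact force between the fingers and spanner below 0.2 N), for 0.2 s.
2. the pointer stands on the zero mark and the knob is released (value of joint zero_knob between -0.07 and 0.07 rad and velocity of joint zero_knob between -0.05 and 0.05 rad/s and contact force between the fingers and dial below 0.2 N), for 0.2 s.
At the end, for the whole second after the job is handed in: Spanner flat (0.12 rad) and still on the floor of the wide well, its centre within 60 mm of the well's centre along and across and under 13 mm above the floor; knob still, within 0.07 rad of zero (pointer's centre line on the zero mark); fingers touch neither (all of step 1 and all of step 2).
It fails at once if the spanner hits the dial or the knob (contact force between spanner and dial above 1 N).
It fails at once if the spanner is dropped (falls unheld from more than about 30 mm) (linear speed of spanner above 0.8 m/s and contact force between the fingers and spanner below 0.2 N).
It fails at once if an adapter or the spare gauge is moved by more than 30 mm (distance of any of adapter_a, adapter_b, spare_gauge from where it was at the start of the episode above 0.03 m).
It also fails if it takes over 64 s, if anything falls off the work surface, if the arm or the gripper's body presses on something with over 40 N, if the wrist force passes 120 N, or if a joint passes its speed limit or range.

## Working session

There is one attempt and no reset: what is moved stays moved. The work goes in short steps, Python scripts to look and compute and a tool call to move; the robot and the scene stay as the last step left them, time stands still between calls to the robot, and variables do not carry over. Pictures are saved under pics/ and viewed, at most 10 in all, crops included, and the job is handed in when it is done.

Besides the shell and the picture viewer there is one more tool, called after "Emit:" in YAML: its name, and indented under it one key for each argument. carry_out: Moves the arm, as the interface text tells. Its arguments: {"type":"object","properties":{"deltas":{"type":"array"}},"required":["deltas"]}

```bash
ls; mkdir -p pics; cat > h.py <<'E'
from cell import ctrl
import numpy as np, cv2
from scipy.spatial.transform import Rotation as R
def grab(n,f):
    s=ctrl.read_state(); p,d=ctrl.grab_frame(n); i=ctrl.camera_info(n)
    cv2.imwrite(f'pics/{f}.png',p[:,:,::-1]); np.savez(f'{f}.npz',p=p,d=d,tcp=s['tcp_pos'],rot=s['ee_rot'])
    return p,d
def world(n,f,pts,z=None):
    """pixels (u,v) -> world by depth, or by plane of height z"""
    D=np.load(f'{f}.npz'); i=ctrl.camera_info(n); K=np.array(i['mtx'])
    if n=='wrist':
        M=np.array(i['mount']); T=np.eye(4); T[:3,:3]=R.from_quat(D['rot']).as_matrix(); T[:3,3]=D['tcp']; T=T@M; A,e=T[:3,:3],T[:3,3]
    else:
        e=np.array(i['eye']); a=np.array(i['attitude']); A=R.from_quat(a).as_matrix() if a.size==4 else a
    out=[]
    for u,v in pts:
        q=np.linalg.inv(K)@[u,v,1]; r=A@[q[0],-q[1],-1]
        s=D['d'][int(round(v)),int(round(u))] if z is None else (z-e[2])/r[2]
        out.append(e+s*r)
    return np.array(out)
E
python3 - <<'E'
from h import *
for n in('top','scene'):
    grab(n,n+'0'); print(ctrl.camera_info(n))
print(ctrl.camera_info('wrist')); print(ctrl.read_state())
E
```

```text
pics
{'mtx': array([[535.10399741,   0.        , 287.79555609],
       [  0.        , 535.10399741, 210.86229835],
       [  0.        ,   0.        ,   1.        ]]), 'eye': array([ 311.92499206,   -5.21248488, 1362.77416126]), 'attitude': array([ 0.05874599, -0.064704  , -0.70263844,  0.7061597 ])}
{'mtx': array([[499.10274759,   0.        , 280.53132403],
       [  0.        , 499.10274759, 203.46791264],
       [  0.        ,   0.        ,   1.        ]]), 'eye': array([1013.74987979,  528.21058705,  862.29209296]), 'attitude': array([0.13668356, 0.35392468, 0.85921889, 0.34321689])}
{'mtx': array([[306.95565452,   0.        , 282.15513843],
       [  0.        , 306.95565452, 208.7110063 ],
       [  0.        ,   0.        ,   1.        ]]), 'mount': array([[ 6.20537337e-04,  9.53241474e-01,  3.02209045e-01,
         7.70508749e+01],
       [ 9.99999807e-01, -5.84324851e-04, -2.10233731e-04,
         1.27646237e-01],
       [-2.38152567e-05,  3.02209117e-01, -9.53241653e-01,
        -1.43082866e+02],
       [ 0.00000000e+00,  0.00000000e+00,  0.00000000e+00,
         1.00000000e+00]])}
{'t': 0.1, 'joint_positions': array([-1.35619844e+00,  2.17684715e-01,  1.61481109e+00, -6.33399816e-06,
        1.31128895e+00, -1.12192957e-01]), 'joint_vel': array([-0.00127698, -0.00141511, -0.00390176, -0.00033441, -0.00156973,
        0.00034853]), 'tau': array([-2.11861457e-04, -3.98070395e+01, -3.04970169e+01, -1.34067600e-04,
        4.19444928e-03,  1.01870793e-05]), 'tcp_pos': array([ 200.49171994, -591.18118678,  230.07558434]), 'ee_rot': array([ 9.86679916e-01,  1.62670041e-01, -5.91519533e-05, -1.09445611e-03]), 'wrist_force': array([0.74671254, 0.31049657, 0.58594083]), 'ft_torque': array([ 0.0619027 , -0.04216189,  0.03708318]), 'grasp_force': 0.0, 'finger_gap': 86.22815771549911}
```

View pics/top0.png

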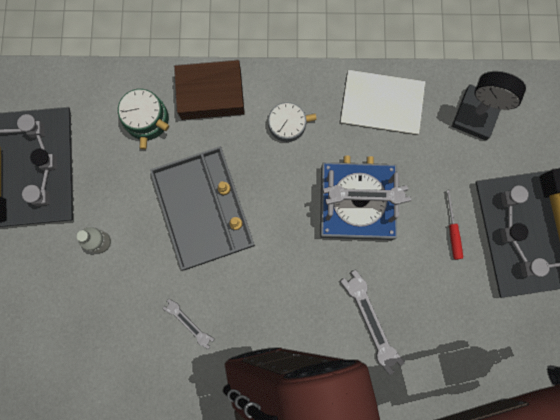

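View pics/scene0.png

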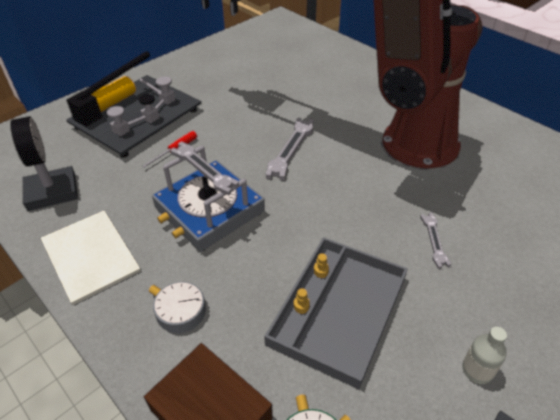

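The top view shows three spanners: one at (188,323), small, on the bench; one at (370,320), large, on the bench; and one at (367,195), lying over the handles of the blue calibrator. The last is the one meant. The tray is at (202,208) with its narrow bay and adapters on the right, the spare gauge at (288,121). I'll confirm the spanner in an enlarged crop.

```bash
python3 - <<'E'
from h import *
p=np.load('top0.npz')['p'][:,:,::-1]
a=cv2.resize(p[150:250,310:420],None,fx=6,fy=6,interpolation=cv2.INTER_CUBIC)
cv2.imwrite('pics/c1.png',a)
np.set_printoptions(precision=1,suppress=True)
D=np.load('top0.npz')['d']
W=world('top','top0',[(u,v) for v in range(420) for u in range(560)]).reshape(420,560,3)
m=(W[150:250,310:420,2]>130)&(W[150:250,310:420,2]<150)
q=W[150:250,310:420][m]; (c,s,ang)=cv2.minAreaRect(q[:,:2].astype(np.float32)); print('spanner',c,s,ang,q[:,2].mean(),len(q))
print('tray corners',world('top','top0',[(152,170),(220,148),(254,245),(182,270)],35))
print('case corners',world('top','top0',[(321,163),(396,163),(397,240),(321,238)],50))
E
```

```text
spanner (581.66748046875, -198.19989013671875) (75.6540298461914, 202.5232391357422) 4.000698089599609 138.651071744475 1056
tray corners [[650.2 330.6  35. ]
 [709.5 159.   35. ]
 [459.6  67.9  35. ]
 [396.8 244.5  35. ]]
case corners [[ 667.4  -99.4   50. ]
 [ 668.7 -289.7   50. ]
 [ 472.2 -286.1   50. ]
 [ 476.2  -98.1   50. ]]
```

View pics/c1.png

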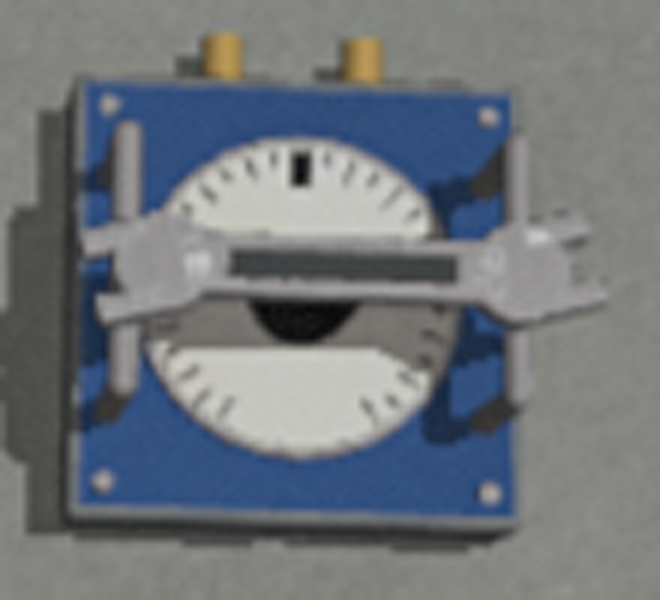

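The crop confirms it: a double-open-ended spanner across both handles, the depth giving its top at about 139 mm and its length at about 200 mm. Its shaft recess runs from (231,263) to (457,270) in the crop. The broad zero mark is at crop (301,168), and the knob is half hidden.

```bash
python3 - <<'E'
from h import *
np.set_printoptions(precision=1,suppress=True)
c=lambda P:[(310+u/6-.4,150+v/6-.4) for u,v in P]
a=world('top','top0',c([(231,263),(457,269.5)]),139); print(a,a.mean(0),np.arctan2(*(a[0]-a[1])[[1,0]]))
print('ends',world('top','top0',c([(82,240),(97,310),(590,222),(607,295)]),137))
print('zero mark',world('top','top0',c([(301,168)]),55))
print('handles',world('top','top0',c([(128,128),(126,388),(517,140),(518,400)]),125))
W=world('top','top0',[(u,v) for v in range(180,212) for u in range(346,386)])
q=W[(W[:,2]>133)&(W[:,2]<145)]; r=cv2.minAreaRect(q[:,:2].astype(np.float32)); print(r,q.mean(0))
E
```

```text
[[ 570.3 -155.9  139. ]
 [ 568.2 -244.1  139. ]] [ 569.3 -200.   139. ] 1.5475249770596462
ends [[ 579.5  -98.1  137. ]
 [ 551.7 -103.7  137. ]
 [ 588.  -297.2  137. ]
 [ 558.9 -302.8  137. ]]
zero mark [[ 628.8 -196.3   55. ]]
handles [[ 627.7 -117.6  125. ]
 [ 523.  -115.8  125. ]
 [ 623.8 -272.1  125. ]
 [ 519.1 -269.3  125. ]]
((569.780517578125, -196.69949340820312), (92.61763763427734, 25.738243103027344), 89.06356811523438) [ 569.4 -196.9  139. ]
```

Emit:
carry_out:
  deltas:
    - [[0,0,0.36,0.77,0.82,0,0],[0,0,0.36,0.77,0.82,0,0],[0,0,0.36,0.77,0.82,0,0],[0,0,0.36,0.77,0.82,0,0],[0,0,0.36,0.77,0.82,0,0],[0,0,0.36,0.77,0.82,0,0],[0,0,0.36,0.77,0.82,0,0],[0,0,0.36,0.77,0.82,0,0]]

```text
t: 0.9
tcp_pos: [324.2, -459.6, 230.7]
ee_rot: [0.934, 0.357, -0.0, -0.001]
wrist_force: [-0.0, -0.7, 0.8]
finger_gap: 85.3
grasp_force: 0.0
```

Emit:
carry_out:
  deltas:
    - [[0,0,0.36,0.77,0.82,0,0],[0,0,0.36,0.77,0.82,0,0],[0,0,0.36,0.77,0.82,0,0],[0,0,0.36,0.77,0.82,0,0],[0,0,0.36,0.77,0.82,0,0],[0,0,0.36,0.77,0.82,0,0],[0,0,0.36,0.77,0.82,0,0],[0,0,0.36,0.77,0.82,0,0]]

```text
t: 1.7
tcp_pos: [447.3, -328.5, 230.7]
ee_rot: [0.844, 0.537, -0.0, -0.001]
wrist_force: [-0.0, 0.7, 0.4]
finger_gap: 85.2
grasp_force: 0.0
```

Emit:
carry_out:
  deltas:
    - [[0,0,0.4,0.77,0.82,0,0],[0,0,0.4,0.77,0.82,0,0],[0,0,0.4,0.77,0.82,0,0],[0,0,0.4,0.77,0.82,0,0],[0,0,0.4,0.77,0.82,0,0],[0,0,0.36,0.77,0.7,0,0],[0,0,0,0,0,0,0],[0,0,0,0,0,0,0]]

```text
t: 2.5
tcp_pos: [539.1, -233.3, 230.7]
ee_rot: [0.745, 0.667, -0.001, -0.001]
wrist_force: [0.1, -0.1, 0.5]
finger_gap: 85.4
grasp_force: 0.0
```

Emit:
carry_out:
  deltas:
    - [[0,0,0.22,0.5,0.55,0,0],[0,0,0.22,0.5,0.55,0,0],[0,0,0.23,0.52,0.57,0,0],[0,0,0,0,0,-0.5,0],[0,0,0,0,0,-0.5,0],[0,0,0,0,0,-0.5,0],[0,0,0,0,0,-0.5,0],[0,0,0,0,0,0,0]]

```text
t: 3.3
tcp_pos: [568.0, -199.7, 188.3]
ee_rot: [0.713, 0.701, -0.001, -0.002]
wrist_force: [-0.7, 0.6, -0.5]
finger_gap: 85.3
grasp_force: 0.0
```

```bash
python3 - <<'E'
from h import *
grab('wrist','w1')
np.set_printoptions(precision=1,suppress=True)
W=world('wrist','w1',[(u,v) for v in range(420) for u in range(560)])
q=W[(W[:,2]>133)&(W[:,2]<145)&(abs(W[:,1]+200)<40)&(abs(W[:,0]-570)<30)]; print(cv2.minAreaRect(q[:,:2].astype(np.float32)),q.mean(0),len(q))
print(np.load('w1.npz')['tcp'])
E
```

```text
((570.377197265625, -199.9355926513672), (80.30435943603516, 23.695201873779297), 88.46826171875) [ 570.3 -197.8  139.6] 3912
[ 568.  -199.7  188.3]
```

View pics/w1.png

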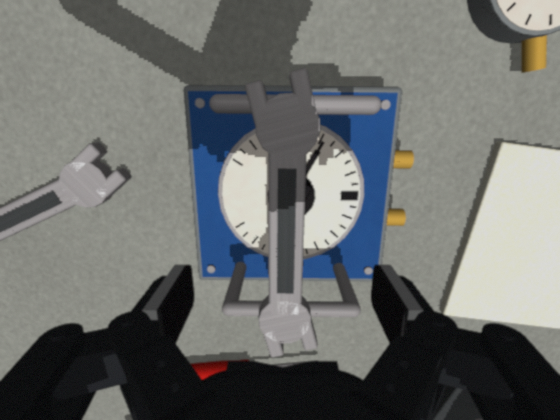

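The wrist view shows the spanner's shaft centred between the fingers near (286,230), the zero mark at (349,196) and the pointer tip at (323,147), so the knob is at about +1.1 rad.

Emit:
carry_out:
  deltas:
    - [[0,0,0,0.1,0,-0.7,0],[0,0,0,0,0,-0.7,0],[0,0,0,0,0,-0.7,0],[0,0,0,0,0,-0.5,0],[0,0,0,0,0,-0.4,0],[0,0,0,0,0,-0.1,0],[0,0,0,0,0,0,0],[0,0,0,0,0,0,0]]

```text
t: 4.15
tcp_pos: [572.4, -200.4, 130.0]
ee_rot: [0.713, 0.701, 0.0, 0.001]
wrist_force: [0.2, -0.3, -0.5]
finger_gap: 85.3
grasp_force: 0.0
```

Emit:
carry_out:
  deltas:
    - [[0,0,0,0,0,0,0.5],[0,0,0,0,0,0,1],[0,0,0,0,0,0,1],[0,0,0,0,0,0,1],[0,0,0,0,0,0,1],[0,0,0,0,0,0,1],[0,0,0,0,0,0,1],[0,0,0,0,0,0,1]]

```text
t: 4.95
tcp_pos: [572.0, -200.3, 129.8]
ee_rot: [0.713, 0.701, 0.0, 0.0]
wrist_force: [-2.0, 0.2, 5.0]
finger_gap: 22.1
grasp_force: 61.6
```

Emit:
carry_out:
  deltas:
    - [[0,0,0,0,0,0,0.5],[0,0,0,0,0,0,0.5],[0,0,0,0,0,-0.1,0.5],[0,0,0,0,0,-0.1,0.5],[0,0,0,0,0,0,1],[0,0,0,0,0,0,1],[0,0,0,0,0,0,1],[0,0,0,0,0,0,1]]

```text
t: 5.75
tcp_pos: [571.5, -200.0, 125.0]
ee_rot: [0.713, 0.701, -0.0, -0.0]
wrist_force: [-0.6, -0.2, -1.2]
finger_gap: 22.5
grasp_force: 60.3
```

Emit:
carry_out:
  deltas:
    - [[0,0,0,0,0,0,1],[0,0,0,0,0,0,1],[0,0,0,0,0,0.2,1],[0,0,0,0,0,0.4,1],[0,0,0,0,0,0.4,1],[0,0,0,0,0,0.5,1],[0,0,0,0,0,0.5,1],[0,0,0,0,0,0,1]]

```text
t: 6.55
tcp_pos: [573.5, -200.9, 168.3]
ee_rot: [0.713, 0.701, 0.001, 0.002]
wrist_force: [0.3, -0.0, -2.9]
finger_gap: 22.6
grasp_force: 60.0
```

```bash
python3 - <<'E'
from h import *
grab('wrist','w2')
np.set_printoptions(precision=1,suppress=True)
s=ctrl.read_state();print(s['tcp_pos'],s['wrist_force'],s['ft_torque'])
W=world('wrist','w2',[(u,v) for v in range(420) for u in range(560)])
q=W[(W[:,2]>150)&(W[:,2]<190)&(abs(W[:,1]+190)<80)&(abs(W[:,0]-572)<9)]
print(len(q),np.polyfit(q[:,1],q[:,2],1),np.c_[q[:,1].min(),q[:,1].max(),np.median(q[:,2])])
E
```

```text
[ 572.9 -200.6  167.1] [-0.2  0.9 -3.9] [ 0.  0. -0.]
11319 [ -0.  181.6] [[-251.5 -110.   182.8]]
```

Spanner lifted level (about 3-4 N, about 0.3 kg). Next, over to the well.

Emit:
carry_out:
  deltas:
    - [[0,0,0,0,0.2,0.3,1],[0,0,0,0,0.5,0.3,1],[0,0,-0.3,-0.06,0.8,0.3,1],[0,0,-0.4,-0.06,0.9,0,1],[0,0,-0.4,-0.06,0.9,0,1],[0,0,-0.4,-0.06,0.9,0,1],[0,0,-0.4,-0.06,0.9,0,1],[0,0,-0.4,-0.06,0.9,0,1]]

```text
t: 7.4
tcp_pos: [564.3, -78.5, 183.4]
ee_rot: [0.816, 0.577, 0.0, -0.0]
wrist_force: [0.5, 0.1, -3.3]
finger_gap: 22.5
grasp_force: 59.8
```

Emit:
carry_out:
  deltas:
    - [[0,0,-0.4,-0.06,0.9,0,1],[0,0,-0.4,-0.06,0.9,0,1],[0,0,-0.4,-0.06,0.9,0,1],[0,0,-0.4,-0.06,0.9,0,1],[0,0,-0.4,-0.06,0.9,0,1],[0,0,-0.4,-0.06,0.9,0,1],[0,0,-0.4,-0.06,0.9,0,1],[0,0,-0.4,-0.06,0.9,0,1]]

```text
t: 8.2
tcp_pos: [554.5, 65.4, 183.4]
ee_rot: [0.924, 0.382, -0.0, -0.0]
wrist_force: [0.0, 0.2, -3.0]
finger_gap: 22.5
grasp_force: 59.9
```

Emit:
carry_out:
  deltas:
    - [[0,0,-0.4,-0.06,0.9,0,1],[0,0,-0.4,-0.06,0.9,0,1],[0,0,-0.4,-0.06,0.9,0,1],[0,0,-0.4,-0.06,0.9,0,1],[0,0,-0.4,-0.06,0.8,0,1],[0,0,-0.4,-0.06,0.6,0,1],[0,0,0,0,0,0,1],[0,0,0,0,0,0,1]]

```text
t: 9.0
tcp_pos: [547.5, 164.2, 183.3]
ee_rot: [0.974, 0.225, -0.0, 0.0]
wrist_force: [-0.2, -0.2, -4.0]
finger_gap: 22.5
grasp_force: 59.9
```

Emit:
carry_out:
  deltas:
    - [[0,0,-0.2,0,0.75,0,1],[0,0,-0.2,0,0.75,0,1],[0,0,-0.2,0,0.75,0,1],[0,0,-0.2,-0.1,0.75,0,1],[0,0,0,0,0,0,1],[0,0,0,0,0,0,1],[0,0,0,0,0,-0.4,1],[0,0,0,0,0,-0.8,1]]

```text
t: 9.8
tcp_pos: [547.3, 223.4, 160.1]
ee_rot: [0.986, 0.169, 0.002, -0.0]
wrist_force: [0.9, 0.8, -3.6]
finger_gap: 22.6
grasp_force: 60.0
```

```bash
python3 - <<'E'
from h import *
np.set_printoptions(precision=1,suppress=True)
grab('wrist','w3'); grab('top','top1'); s=ctrl.read_state();print(s['tcp_pos'],s['ee_rot'])
a=cv2.imread('pics/w3.png');b=cv2.imread('pics/top1.png')[130:285,130:280]
b=cv2.resize(b,(240,248)); c=np.zeros((420,800,3),np.uint8);c[:,:560]=a;c[:248,560:]=b;cv2.imwrite('pics/v3.png',c)
W=world('wrist','w3',[(u,v) for v in range(420) for u in range(560)]).reshape(420,560,3)
w=W[(abs(W[...,2]-35)<3)]; w=w[(w[:,0]>380)&(w[:,0]<730)&(w[:,1]>50)&(w[:,1]<350)]
print(cv2.minAreaRect(w[:,:2].astype(np.float32)),w.min(0),w.max(0))
E
```

```text
[543.3 222.4 155.3] [ 1.   0.2 -0.   0. ]
((558.38720703125, 200.64605712890625), (269.9354553222656, 191.06211853027344), 19.67405128479004) [414.3  75.2  32. ] [716.8 335.4  38. ]
```

View pics/v3.png

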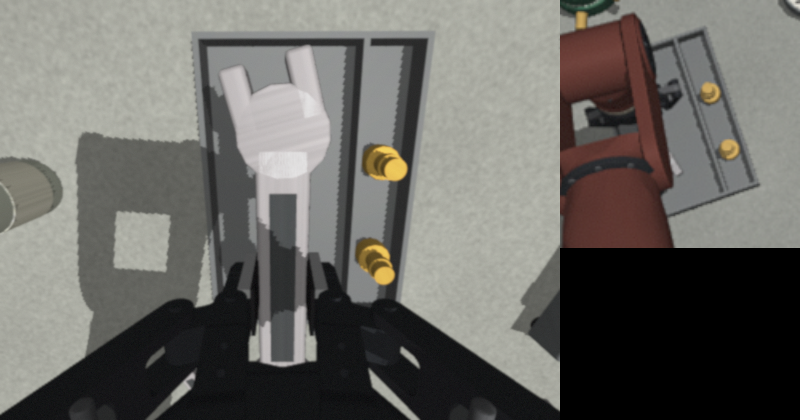

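The spanner hangs level, with its head at (285,130) inside the wide well (left), clear of the adapters at (380,160) and (375,260). The wrist depth puts the tray's centre at (558.4, 200.6), size 270 x 191, which matches, so the well's centre is at (550, 224).

Emit:
carry_out:
  deltas:
    - [[0,0,0,0.15,0.05,-0.6,1],[0,0,0,0.15,0.05,-1,1],[0,0,0,0,0,-1,1],[0,0,0,0,0,-1,1],[0,0,0,0,0,-1,1],[0,0,0,0,0,-0.8,1],[0,0,0,0,0,-0.6,1],[0,0,0,0,0,-0.4,1]]

```text
t: 10.7
tcp_pos: [551.5, 225.7, 29.9]
ee_rot: [0.986, 0.169, -0.001, 0.0]
wrist_force: [-0.5, -0.2, -4.2]
finger_gap: 22.7
grasp_force: 59.9
```

Emit:
carry_out:
  deltas:
    - [[0,0,0,0,0,0,1],[0,0,0,0,0,0,1],[0,0,0,0,0,-0.1,1],[0,0,0,0,0,-0.1,1],[0,0,0,0,0,-0.1,1],[0,0,0,0,0,0,1],[0,0,0,0,0,0,1],[0,0,0,0,0,0,1]]

```text
t: 11.5
tcp_pos: [551.9, 225.9, 25.4]
ee_rot: [0.986, 0.169, 0.0, -0.0]
wrist_force: [0.7, 0.3, -4.6]
finger_gap: 22.2
grasp_force: 59.9
```

Emit:
carry_out:
  deltas:
    - [[0,0,0,0,0,-0.25,1],[0,0,0,0,0,-0.25,1],[0,0,0,0,0,-0.15,1],[0,0,0,0,0,-0.1,1],[0,0,0,0,0,-0.05,1],[0,0,0,0,0,0,1],[0,0,0,0,0,0,1],[0,0,0,0,0,0,1]]

```text
t: 12.3
tcp_pos: [552.1, 226.0, 9.6]
ee_rot: [0.986, 0.169, 0.0, -0.0]
wrist_force: [-0.0, -0.6, -3.1]
finger_gap: 22.6
grasp_force: 59.9
```

Emit:
carry_out:
  deltas:
    - [[0,0,0,0,0,-0.05,1],[0,0,0,0,0,-0.05,1],[0,0,0,0,0,0,1],[0,0,0,0,0,0,1],[0,0,0,0,0,0,1],[0,0,0,0,0,0,1],[0,0,0,0,0,0,1],[0,0,0,0,0,0,1]]

```text
t: 13.1
tcp_pos: [551.9, 225.9, 7.3]
ee_rot: [0.986, 0.169, 0.0, -0.0]
wrist_force: [-0.6, -0.3, -2.9]
finger_gap: 22.3
grasp_force: 59.9
```

Still hanging free; lower a little further until there is contact.

Emit:
carry_out:
  deltas:
    - [[0,0,0,0,0,-0.05,1],[0,0,0,0,0,-0.05,1],[0,0,0,0,0,0,1],[0,0,0,0,0,0,1],[0,0,0,0,0,0,1],[0,0,0,0,0,0,1],[0,0,0,0,0,0,1],[0,0,0,0,0,0,1]]

```text
t: 13.9
tcp_pos: [551.9, 225.9, 5.3]
ee_rot: [0.986, 0.169, 0.0, -0.0]
wrist_force: [0.2, 0.5, -2.9]
finger_gap: 22.6
grasp_force: 60.4
```

Emit:
carry_out:
  deltas:
    - [[0,0,0,0,0,-0.03,1],[0,0,0,0,0,0,1],[0,0,0,0,0,0,0.6],[0,0,0,0,0,0,0.5],[0,0,0,0,0,0,0.4],[0,0,0,0,0,0,0.4],[0,0,0,0,0,0.3,0.4],[0,0,0,0,0,0.6,0.4]]

```text
t: 14.7
tcp_pos: [550.8, 225.6, 22.2]
ee_rot: [0.986, 0.169, -0.001, 0.0]
wrist_force: [-0.7, 0.5, 0.2]
finger_gap: 51.3
grasp_force: 0.0
```

Emit:
carry_out:
  deltas:
    - [[0,0,0,0,0,1,0.4],[0,0,0,0,0,1,0.4],[0,0,0,0,0,1,0.4],[0,0,0,0,0,1,0.4],[0,0,0,0,0,1,0.4],[0,0,0,0,0,1,0.4],[0,0,0,0,0,1,0.4],[0,0,0,0,0,0.5,0]]

```text
t: 15.5
tcp_pos: [553.4, 226.3, 176.3]
ee_rot: [0.986, 0.169, 0.003, -0.0]
wrist_force: [0.4, -0.0, 0.7]
finger_gap: 64.3
grasp_force: 0.0
```

```bash
python3 - <<'E'
from h import *
np.set_printoptions(precision=1,suppress=True)
grab('wrist','w4'); s=ctrl.read_state();print(s['tcp_pos'],s['ee_rot'],s['joint_positions'])
W=world('wrist','w4',[(u,v) for v in range(420) for u in range(560)])
q=W[(W[:,2]>14)&(W[:,2]<25)]; t=0.343; R2=np.array([[np.cos(t),np.sin(t)],[-np.sin(t),np.cos(t)]])
l=(q[:,:2]-[550,224.2])@R2.T; k=(abs(l[:,0])<110)&(abs(l[:,1])<60); l=l[k]; z=q[k,2]
print(len(l),l.min(0),l.max(0),np.median(z),np.polyfit(l[:,0],z,1))
# knob from the earlier view w1: pointer tip, mark
print(world('wrist','w1',[(323,147)],59),world('wrist','w1',[(349,196)],55))
E
```

```text
[554.  226.5 177.3] [ 1.   0.2  0.  -0. ] [0.3 0.2 1.7 0.  1.2 1.5]
5393 [-101.5  -24.4] [103.9  24.6] 19.442125608424305 [ 0.  19.4]
[[ 604.1 -152.7   59. ]] [[ 629.8 -198.5   55. ]]
```

The spanner lies flat and centred in the well, released. Now for the knob.

```bash
python3 - <<'E'
from h import *
p,d=grab('top','top2')
cv2.imwrite('pics/c2.png',cv2.resize(p[150:250,310:410,::-1],None,fx=6,fy=6,interpolation=cv2.INTER_CUBIC))
E
```

```text
(no output)
```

View pics/c2.png

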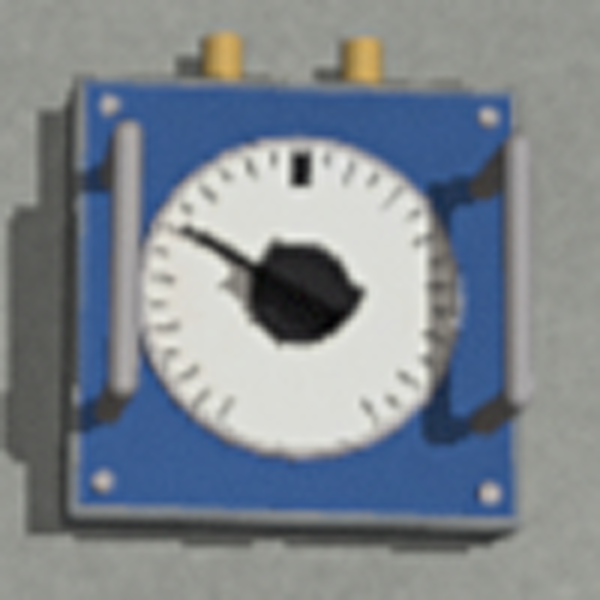

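The dial runs from 140 to 463 across and 136 to 458 down in the crop, so its centre is (301.5, 297). The zero mark is at (301,168) and the pointer tip at (183,229).

```bash
python3 - <<'E'
from h import *
np.set_printoptions(precision=3,suppress=True)
c=lambda P:[(310+u/6-.4,150+v/6-.4) for u,v in P]
C,Z=world('top','top2',c([(301.5,297),(301,168)]),55); T=world('top','top2',c([(183,229)]),59)[0]
a=np.arctan2(*(Z-C)[[1,0]]); b=np.arctan2(*(T-C)[[1,0]]); print(C,Z,T,a,b,b-a, np.hypot(*(Z-C)[:2]),np.hypot(*(T-C)[:2]))
C2=(world('top','top2',c([(128,128),(126,388),(517,140),(518,400)]),125)).mean(0);print(C2)
W=world('top','top2',[(u,v) for v in range(180,215) for u in range(340,380)]); q=W[(W[:,2]>86)&(W[:,2]<105)]; print(len(q),q.mean(0),cv2.minAreaRect(q[:,:2].astype(np.float32)))
s=ctrl.read_state();print(s['tcp_pos'],s['joint_positions'])
E
```

```text
[ 573.759 -195.406   55.   ] [ 628.833 -196.254   55.   ] [ 601.499 -146.031   59.   ] -0.015410622439376763 1.0589269954708034 1.0743376179101802 55.080492632998805 56.63306526220265
[ 573.435 -193.696  125.   ]
114 [ 574.514 -192.56    93.184] ((575.0596313476562, -193.27947998046875), (43.315711975097656, 15.134448051452637), 59.651939392089844)
[553.476 226.34  175.637] [0.271 0.209 1.731 0.    1.196 1.502]
```

Emit:
carry_out:
  deltas:
    - [[0,0,0.2,0.05,-0.4,0.2,0.5],[0,0,0.2,0.05,-0.9,0,0.5],[0,0,0.2,0.05,-0.9,0,0.5],[0,0,0.2,0.05,-0.9,0,0.5],[0,0,0.2,0.05,-0.9,0,0.5],[0,0,0.2,0.05,-0.9,0,0.5],[0,0,0.2,0.05,-0.9,0,0.5],[0,0,0.2,0.05,-0.9,0,0.5]]

```text
t: 16.4
tcp_pos: [558.9, 91.1, 175.3]
ee_rot: [0.961, 0.278, -0.001, -0.0]
wrist_force: [-0.4, 0.2, -0.6]
finger_gap: 42.5
grasp_force: 0.0
```

Emit:
carry_out:
  deltas:
    - [[0,0,0.2,0.05,-0.9,0,0.5],[0,0,0.2,0.05,-0.9,0,0.5],[0,0,0.2,0.05,-0.9,0,0.5],[0,0,0.2,0.05,-0.9,0,0.5],[0,0,0.2,0.05,-0.9,0,0.5],[0,0,0.2,0.05,-0.9,0,0.5],[0,0,0.2,0.05,-0.9,0,0.5],[0,0,0.2,0.05,-0.9,0,0.5]]

```text
t: 17.2
tcp_pos: [566.9, -52.7, 175.3]
ee_rot: [0.924, 0.384, -0.001, -0.001]
wrist_force: [-0.1, 0.8, -0.5]
finger_gap: 42.8
grasp_force: 0.0
```

Emit:
carry_out:
  deltas:
    - [[0,0,0.2,0.05,-0.9,0,0.5],[0,0,0.2,0.05,-0.9,0,0.5],[0,0,0.2,0.05,-0.9,0,0.5],[0,0,0.2,0.05,-0.9,0,0.5],[0,0,0.2,0.05,-0.9,0,0.5],[0,0,0.2,0,-0.5,0,0.5],[0,0,0,0,0,0,0.5],[0,0,0,0,0,0,0.5]]

```text
t: 18.0
tcp_pos: [572.2, -151.7, 175.6]
ee_rot: [0.889, 0.458, -0.001, -0.001]
wrist_force: [0.6, -0.2, 0.5]
finger_gap: 42.4
grasp_force: 0.0
```

```bash
python3 - <<'E'
from h import *
s=ctrl.read_state(); x=R.from_quat(s['ee_rot']).as_matrix()[:,0]; p=s['tcp_pos']; print(p,np.arctan2(x[1],x[0]),s['finger_gap'])
print('shift units',(np.array([574.2,-194])-p[:2])/20,'turn units',np.degrees(1.05-np.arctan2(x[1],x[0]))/8)
E
```

```text
[ 572.15984537 -151.74717028  175.62473448] 0.9526042398449299 42.44352761173863
shift units [ 0.10200773 -2.11264149] turn units 0.6975457499192432
```

Emit:
carry_out:
  deltas:
    - [[0,0,0.2,0.05,-0.7,0,0.5],[0,0,0.2,0.05,-0.7,0,0.5],[0,0,0.3,0,-0.7,0,0.5],[0,0,0,0,0,-0.5,0.5],[0,0,0,0,0,-0.5,0.5],[0,0,0,0,0,-0.5,0.5],[0,0,0,0,0,0,0.5],[0,0,0,0,0,0,0.5]]

```text
t: 18.8
tcp_pos: [574.3, -193.2, 145.7]
ee_rot: [0.865, 0.502, -0.001, -0.001]
wrist_force: [0.2, 0.3, 0.8]
finger_gap: 42.9
grasp_force: 0.0
```

```bash
python3 - <<'E'
from h import *
grab('wrist','w5')
W=world('wrist','w5',[(u,v) for v in range(420) for u in range(560)]); q=W[(W[:,2]>90)&(W[:,2]<99)&(np.hypot(W[:,0]-574,W[:,1]+194)<30)]; print(len(q),q.mean(0),cv2.minAreaRect(q[:,:2].astype(np.float32)))
s=ctrl.read_state(); x=R.from_quat(s['ee_rot']).as_matrix()[:,0]; p=s['tcp_pos']; print(p,np.arctan2(x[1],x[0]),s['finger_gap'])
E
```

```text
1221 [ 576.26177216 -194.44342161   94.14976872] ((575.8220825195312, -195.62530517578125), (43.62962341308594, 13.78390884399414), 59.98357009887695)
[ 574.84526974 -193.57706692  146.43170689] 1.0518710408159573 42.373965605552286
```

View pics/w5.png

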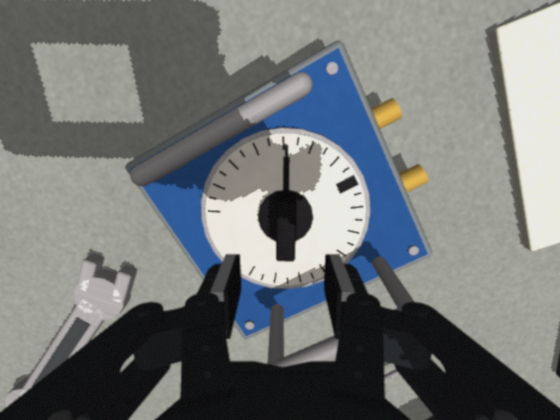

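The wrist view shows the bar upright at (286,240) between the fingers, the pointer tip at (286,148) in line with the tool, and the zero mark at (347,185). The bar's axis is at about (575, -195).

Emit:
carry_out:
  deltas:
    - [[0,0,0,0,-0.07,-0.7,0.5],[0,0,0,0,0,-0.8,0.5],[0,0,0,0,0,-0.8,0.5],[0,0,0,0,0,-0.8,0.5],[0,0,0,0,0,-0.5,0.5],[0,0,0,0,0,-0.3,0.5],[0,0,0,0,0,0,0.5],[0,0,0,0,0,0,0.5]]

```text
t: 19.65
tcp_pos: [575.3, -195.7, 69.0]
ee_rot: [0.865, 0.502, 0.0, 0.0]
wrist_force: [-0.2, -0.6, -0.4]
finger_gap: 42.8
grasp_force: 0.0
```

Emit:
carry_out:
  deltas:
    - [[0,0,0,0,0,0,0.8],[0,0,0,0,0,0,1],[0,0,0,0,0,0,1],[0,0,0,0,0,0,1],[0,0,0,0,0,0,1],[0,0,0,0,0,0,1],[0,0,0,0,0,0,1],[0,0,0,0,0,0,1]]

```text
t: 20.45
tcp_pos: [575.4, -195.8, 69.8]
ee_rot: [0.865, 0.502, 0.0, 0.001]
wrist_force: [-1.4, 0.4, 5.7]
finger_gap: 13.1
grasp_force: 59.9
```

```bash
cat > y.py <<'E'
from h import *
s=ctrl.read_state(); x=R.from_quat(s['ee_rot']).as_matrix()[:,0]; print(s['tcp_pos'],'yaw',np.arctan2(x[1],x[0]),s['wrist_force'],s['grasp_force'],s['finger_gap'])
E
python3 y.py
```

```text
[ 575.4109017  -195.79192015   69.84107268] yaw 1.0514286602879066 [-1.37811284  0.37467615  5.68012563] 59.85279142856598 13.106506157975542
```

Emit:
carry_out:
  deltas:
    - [[0,0,-0.3,0,0,0,1],[0,0,-0.5,0,0,0,1],[0,0,-0.5,0,0,0,1],[0,0,-0.5,0,0,0,1],[0,0,-0.5,0,0,0,1],[0,0,-0.5,0,0,0,1],[0,0,-0.5,0,0,0,1],[0,0,-0.5,0,0,0,1]]

```text
t: 21.25
tcp_pos: [575.4, -195.8, 69.8]
ee_rot: [0.967, 0.256, 0.0, 0.0]
wrist_force: [-1.1, 1.7, 5.5]
finger_gap: 12.6
grasp_force: 59.9
```

Emit:
carry_out:
  deltas:
    - [[0,0,-0.5,0,0,0,1],[0,0,-0.5,0,0,0,1],[0,0,-0.5,0,0,0,1],[0,0,-0.5,0,0,0,1],[0,0,-0.5,0,0,0,1],[0,0,-0.5,0,0,0,1],[0,0,-0.4,0,0,0,1],[0,0,0,0,0,0,1]]

```text
t: 22.05
tcp_pos: [575.5, -195.8, 69.9]
ee_rot: [1.0, 0.023, 0.001, 0.0]
wrist_force: [-1.5, 0.7, 5.9]
finger_gap: 12.9
grasp_force: 60.0
```

```bash
python3 y.py
```

```text
[ 575.47708233 -195.80893483   69.89306606] yaw 0.045307710243051545 [-1.54823339  0.67469171  5.89682006] 59.99076426029205 12.851335430507758
```

Emit:
carry_out:
  deltas:
    - [[0,0,-0.25,0,0,0,1],[0,0,-0.2,0,0,0,1],[0,0,0,0,0,0,1],[0,0,0,0,0,0,1],[0,0,0,0,0,0,0.6],[0,0,0,0,0,0,0.6],[0,0,0,0,0,0,0.6],[0,0,0,0,0,0,0.6]]

```text
t: 22.85
tcp_pos: [574.6, -195.4, 68.3]
ee_rot: [1.0, -0.008, -0.0, -0.0]
wrist_force: [0.2, -0.3, 0.5]
finger_gap: 34.4
grasp_force: 0.0
```

Emit:
carry_out:
  deltas:
    - [[0,0,0,0,0,0,0.6],[0,0,0,0,0,0.4,0.6],[0,0,0,0,0,0.8,0.6],[0,0,0,0,0,1,0.6],[0,0,0,0,0,1,0.6],[0,0,0,0,0,1,0.6],[0,0,0,0,0,1,0.6],[0,0,0,0,0,0,0.6]]

```text
t: 23.65
tcp_pos: [577.9, -196.9, 178.4]
ee_rot: [1.0, -0.008, 0.004, 0.002]
wrist_force: [1.2, 0.8, 0.4]
finger_gap: 34.3
grasp_force: 0.0
```

```bash
python3 y.py; python3 - <<'E'
from h import *
p,d=grab('wrist','w6')
cv2.imwrite('pics/c6.png',cv2.resize(p[100:300,190:390,::-1],None,fx=3,fy=3,interpolation=cv2.INTER_CUBIC))
W=world('wrist','w6',[(u,v) for v in range(420) for u in range(560)]); q=W[(W[:,2]>90)&(W[:,2]<99)&(np.hypot(W[:,0]-574,W[:,1]+194)<30)]; print(len(q),cv2.minAreaRect(q[:,:2].astype(np.float32)))
E
```

```text
[ 577.88654212 -196.93005459  178.41209582] yaw -0.01664268877372194 [1.23541663 0.75162114 0.36689426] 0.0 34.31453007609582
943 ((575.8662109375, -196.119873046875), (13.751818656921387, 43.181297302246094), 89.23578643798828)
```

View pics/c6.png

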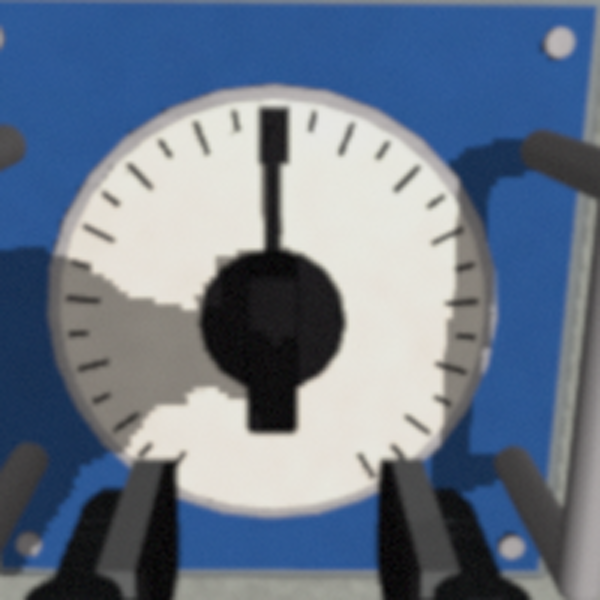

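The pointer (x about 272) runs into the middle of the broad mark (259–289), an error of roughly 0.01 rad, and the fingers are clear.

```bash
python3 -c "
from cell import ctrl
print(ctrl.hand_in())"
```

```text
the job is handed in; nothing more can be done
None
```

The job is handed in, though no verdict came back: before hand-in the spanner lay flat, centred and released in the wide well, and the pointer stood within about 0.02 rad of the zero mark with the fingers clear.

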